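# Feel along the bosses of a sconce backplate

## Robot

A 6-joint arm with a two-finger parallel gripper is mounted at the origin on the work surface. World frame = base frame: x ahead of the robot, y to its left, z up, the work surface at z = 0. Lengths are in m, angles in rad, forces in N, time in s.
With the tool pointing down it reaches from about 0.375 to 0.975 m from the base axis. Payload 3.8 kg.
Tool frame: the origin (TCP) lies midway between the tips of the shut fingers; the grasp point (between the pads) lies 19 mm behind it; z points along the fingers, y is the line along which they close (so a half turn about z gives the same grasp; the last joint's range is limited). The gripper opens to 88 mm and grips with 3 to 60 N. Pads are 18 mm wide; open, the fingers measure 123 mm over their backs; the gripper's body (75 mm by 187 mm) begins 45 mm behind the grasp point.
Start: joints at [-1.357, 0.264, 1.604, -0, 1.274, -0.037], TCP at [0.168, -0.654, 0.239] pointing down, gripper open.
Joint ranges: [-2.63, 2.63], [-0.94, 2.18], [0.31, 2.57], [-1.31, 4.45], [0, 2.66], [-2.55, 2.55]. Speed limits (rad/s): [2.57, 2.57, 3.14, 3.14, 3.14, 3.14].

## Interface

Orientations are given as a unit quaternion [x, y, z, w].
In Python, from plant import get_state, snapshot, finish_job gives the robot as it stands.
- The arm moves only by the shell command python3 -m pendant 'ROWS' [OPENING]. ROWS is text: rows parted by semicolons, each of 6 numbers parted by spaces: the shift along the world's x, y, z in units of 80 cm (1.0 is 80 cm), then the turn, a rotation vector about the world's x, y, z in units of 30 degrees (1.0 is 30 degrees). In form: tx ty tz rx ry rz; .... A call has 1 to 20 rows; each row is the pose to reach, as a shift and turn from the pose commanded when the call began; what a row does not reach only later rows make up. A row lasts 1/10 s, in which the tool goes at most 50 mm and 8.59 degrees, less where a joint would pass 70% of its speed; a pose out of reach is approached as far as the arm can. A call with a number of a shift or a turn outside -1 to 1 is refused whole. A call with a gripper value outside its range is refused whole. OPENING is the opening, from 0 (shut) to 1 (fully open), set as the call begins (- or left out, the last holds). The fingers move at their own pace and stop on an object; the grip force is fixed at half the most. Time passes only in rows, so rows that repeat a pose let the fingers close. It gives the time, the measured TCP pose, the force, the opening and the grip force at its end, in the units of the state.
- get_state(): the state, without advancing time (a new reading comes with each control period).
- snapshot(name): name is "side" or "top" or "wrist"; returns a dict with "frame" (400x640x3 uint8, red, green, blue), "mtx" (3x3 intrinsics, pixels), "k1" (the pictures are not rectified: a ray, as slopes to the right and down, at radius r is drawn at 1 + k1 r^2 times it, then the intrinsics apply), "R" (3x3) and "t" (3): a world point X has camera coordinates R X + t. Camera axes: x right, y down, z forward; pixel columns grow to the right and rows downward; lengths in m; the calibration is good to about 2 mm. A picture is of the moment at which its call begins. There is no depth.
- finish_job(): hands the job in; it is judged then, once.
The state is a dict: "time_s": time; "q": joint angles; "qd": joint speeds; "effort": joint torques, N m; "tool_pos": TCP position; "tcp_rot": TCP orientation; "ft_force": force on the tool from outside, world axes, zero at the start; "ft_torque": the same for the moment, N m; "width": finger opening in m; "grasp_force": force on a finger pad.
Only numpy, scipy, OpenCV 4.12 (cv2) and the standard library are available. Lean on these libraries where they do the work, as an engineer would, in place of code of your own. Each camera call takes 0.05 s, during which the arm holds its last target. There are 200 camera calls.

## Task

The bosses on the brass sconce backplate have just been re-riveted: feel along them for a loose one. Start on the copper boss and follow the dark S-shaped line with the fingertips, staying close above the plate all the way and touching each of the four bosses lightly in turn, without pinching, lifting or shifting the plate and without moving anything else on the table. Finish while holding the fingertips lightly on the last boss, the silver one, to mark the place.

Things in the scene. Friction and masses are not known exactly. Their poses are not given: they have to be found in the camera images.
- backplate: loose brass sconce backplate, 0.75 kg, 220 mm (its y) x 86 mm with a round middle 110 mm across, 8 mm thick, flat on the sprung rest. Origin: centre of its underside; z up, +y along the row from the copper to the silver end. A dark flush S line on its upper face joins the bosses: in its frame x = 20 mm * sin(2 pi (y + 84 mm) / 168 mm), y from -84 to 84 mm
- boss1: copper-coloured (reddish) low dome riveted on the plate, 26 mm diameter, 4 mm high; the first of the row. Origin: centre of its underside, on the plate's upper face; its top is 4 mm above that. Centres of neighbouring bosses are 59 to 66 mm apart, so closed fingertips (about 16 by 25 mm) touch only one at a time
- boss2: second boss, dark bronze (nearly black), same size and origin as boss1
- boss3: third boss, dark bronze (nearly black), same size and origin as boss1
- boss4: last boss, silver-coloured, same size and origin as boss1
- between1 (a point): point on the dark line between bosses 1 and 2, on the plate's upper face
- between2 (a point): point on the dark line between bosses 2 and 3 (the plate's centre), on its upper face
- between3 (a point): point on the dark line between bosses 3 and 4, on the plate's upper face
- rest: sprung rest: fixed green base 160 x 270 x 28 mm, and over it a black rubber-topped platform 140 x 250 mm that carries the plate, its top 55 mm above the table. Origin: centre of the base's underside on the table; y along its length, the plate's y within about 7 degrees of it
- platform (a joint): how far the platform (with the plate) is pressed down: 0 at rest, 0.014 m at its lower stop. It begins to sink at about 2 to 4 N and yields a further 0.5 N per mm; at the stop it is hard. Sinks straight down without tilting and springs back when released
- chalice: loose pewter chalice, 165 mm tall, foot 90 mm across; origin under its foot; leave alone
- lamp_shade: loose white milk glass lamp shade, 156 mm across, 110 mm tall; origin at the centre of its underside; leave alone
- thurible_lid: loose dark bronze thurible lid, 116 mm across, 86 mm tall; origin at the centre of its underside; leave alone
- candle_socket: loose small brass candle socket, 44 mm across, 45 mm tall, on the table beside the rest; origin under it; leave alone
- rivet_tin: loose small tin of rivets, 54 mm across, 40 mm tall, on the table beside the rest; origin under it; leave alone
- screwdriver: loose screwdriver lying on the table; leave alone
- drip_ring: loose flat brass drip ring, 60 mm across, 8 mm thick; origin under it; leave alone
Things that resemble listed ones, but are neither listed nor needed, are in the scene too. What is shaped like the backplate but red is not meant.

How it is judged:
On the way, in this order (a step that is already met when the one before it is completed fails the run):
1. the fingertips touch the copper boss at the start (contact force between the fingers and boss1 above 0.3 N), for 0.1 s.
2. the fingertips pass along the dark line, close over the plate, between bosses 1 and 2 (horizontal distance between the grasp point and between1 below 0.016 m and z of the grasp point in the frame of backplate below 0.06 m).
3. the fingertips touch the second boss (contact force between the fingers and boss2 above 0.3 N), for 0.1 s.
4. the fingertips pass along the dark line, close over the plate, between bosses 2 and 3 (horizontal distance between the grasp point and between2 below 0.016 m and z of the grasp point in the frame of backplate below 0.06 m).
5. the fingertips touch the third boss (contact force between the fingers and boss3 above 0.3 N), for 0.1 s.
6. the fingertips pass along the dark line, close over the plate, between bosses 3 and 4 (horizontal distance between the grasp point and between3 below 0.016 m and z of the grasp point in the frame of backplate below 0.06 m).
7. the fingertips touch the silver boss at the end (contact force between the fingers and boss4 above 0.3 N), for 0.1 s.
At the end, for the whole second after the job is handed in: the fingertips still rest on the silver boss with 0.3 to 15 N; the plate is still, flat (within 3 degrees) and within 20 mm of where it began (sinking of the rest included); everything else on the table is within 20 mm of where it stood (contact force between the fingers and boss4 above 0.3 N and contact force between the fingers and backplate below 15 N and distance of backplate from where it was at the start of the episode below 0.02 m and angle between backplate's own z axis and vertical below 0.05 rad and linear speed of backplate below 0.02 m/s and not (distance of any of chalice, lamp_shade, thurible_lid, candle_socket, rivet_tin, screwdriver, drip_ring from where it was at the start of the episode above 0.02 m)); the arm keeps its last pose, push and grip.
It fails at once if the plate is pressed with more than 15 N (contact force between any of the fingers, the arm and backplate above 15 N).
It fails at once if the plate is lifted off its rest (its underside rises above 60 mm from the table) (height (world z) of backplate above 0.06 m).
It fails at once if the plate is shifted by more than 20 mm (distance of backplate from where it was at the start of the episode above 0.02 m).
It fails at once if another thing on the table is moved by more than 20 mm (distance of any of chalice, lamp_shade, thurible_lid, candle_socket, rivet_tin, screwdriver, drip_ring from where it was at the start of the episode above 0.02 m).
It also fails if it takes over 48 s, if anything falls off the work surface, if the arm or the gripper's body presses on something with over 40 N, if the wrist force passes 120 N, or if a joint passes its speed limit or range.

## Working session

There is one attempt and no reset: what is moved stays moved. The work goes in short steps, Python scripts to look and compute and a shell command to move; the robot and the scene stay as the last step left them, time stands still between calls to the robot, and variables do not carry over. Pictures are saved under pics/ and viewed, at most 10 in all, crops included, and the job is handed in when it is done.

```bash
mkdir -p pics; python3 - <<'E'
from plant import get_state, snapshot
import cv2,pickle
for n in("top","side"):
    s=snapshot(n);cv2.imwrite(f"pics/{n}0.png",s["frame"][:,:,::-1]);pickle.dump(s,open(f"{n}0.pkl","wb"))
    print(n,s["mtx"].tolist(),s["k1"],s["R"].tolist() if hasattr(s["R"],'tolist') else s["R"],s["t"])
st=get_state();print(st)
E
```

```text
top [[432.60788927627397, 0.0, 316.339598972359], [0.0, 432.60788927627397, 197.975299796382], [0.0, 0.0, 1.0]] -0.09477345744709956 [[-0.02891164910131775, -0.9995792232568711, 0.002343710611996062], [-0.9887120263240529, 0.02825232827332759, -0.1471405278953485], [0.14701239930165064, -0.00657133017939681, -0.9891128206990575]] [0.05829095 0.52879018 1.17958623]
side [[458.4536034602315, 0.0, 315.8109060564021], [0.0, 458.4536034602315, 200.2706844023039], [0.0, 0.0, 1.0]] -0.11769932224400276 [[-0.9608661168603498, -0.27684568512052543, -0.00963182744134008], [-0.13131335513551756, 0.4858221892830619, -0.8641374908909268], [0.24391209119837887, -0.8290556477284018, -0.5031636162689768]] [0.48898178 0.10759877 1.29398217]
{'time_s': 0.1, 'q': array([-1.35689378e+00,  2.64640007e-01,  1.60522768e+00, -2.15427574e-05,
        1.27372053e+00, -3.69008190e-02]), 'qd': array([-0.00199453, -0.0013438 , -0.00153024,  0.00183599, -0.0001703 ,
       -0.00077255]), 'effort': array([-1.16506258e-04, -5.03619504e+01, -3.58071506e+01,  7.30784261e-02,
        2.33401533e-02, -4.62897560e-05]), 'tool_pos': array([ 0.16737678, -0.65325254,  0.23754327]), 'tcp_rot': array([ 9.92146618e-01,  1.25076349e-01, -9.84451350e-05, -9.92963438e-04]), 'ft_force': array([-0.32216862,  0.04604996, -0.48657572]), 'ft_torque': array([ 0.00737554, -0.02161046,  0.03392781]), 'grasp_force': 0.0, 'width': 0.0882327253976094}
```

View pics/top0.png

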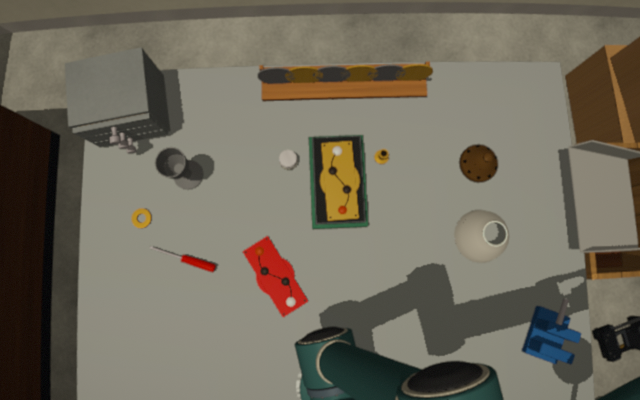

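View pics/side0.png

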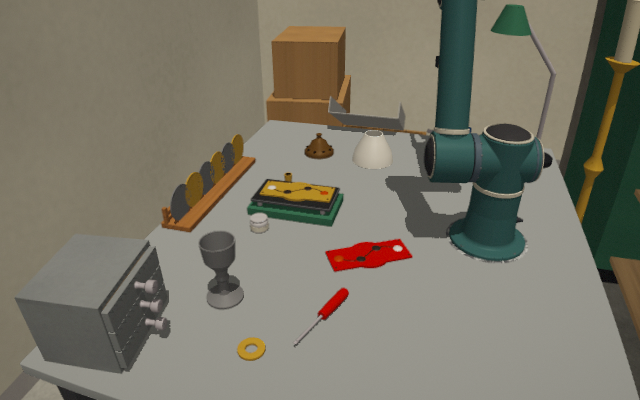

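The brass plate is on the green rest at (341,182) in the top view: copper (342,210), dark (347,189), dark (333,171), silver (337,151). The red look-alike at (275,277) lies on the table and is excluded by its colour. The tin is at (288,159) and the candle socket at (382,157). I'll confirm with an enlarged crop and fit the pose.

```bash
cat > h.py <<'E'
import numpy as np,cv2
def proj(s,P):
    c=np.atleast_2d(P)@np.array(s["R"]).T+np.array(s["t"]); u=c[:,:2]/c[:,2:]
    u=u*(1+s["k1"]*(u**2).sum(1,keepdims=True)); K=np.array(s["mtx"])
    return u*[K[0,0],K[1,1]]+K[:2,2]
L=lambda y:20*np.sin(2*np.pi*(y+84)/168)
ys=np.array([-84,-56,-28,0,28,56,84.]); M=np.c_[L(ys),ys]/1000
def pts(p,z):
    c,n=np.cos(p[2]),np.sin(p[2]); q=M@np.array([[c,n],[-n,c]])+p[:2]
    return np.c_[q,np.full(7,z)]
E
python3 - <<'E'
from h import *;import pickle
from scipy.optimize import least_squares
s=pickle.load(open("top0.pkl","rb")); d=pickle.load(open("side0.pkl","rb"))
f=s["frame"]
roi=f[130:232,305:375].astype(int); R,G,B=roi[...,0],roi[...,1],roi[...,2]
def cen(m,near):
    n,l,st,c=cv2.connectedComponentsWithStats(m.astype(np.uint8))
    k=[i for i in range(1,n) if st[i,4]>8]; i=min(k,key=lambda i:np.hypot(*(c[i]+[305,130]-near))); return c[i]+[305,130],st[i,4]
mx,mn=roi.max(2),roi.min(2)
o=[cen((R>140)&(G<0.5*R),(342,210)),cen(mx<70,(347,189)),cen(mx<70,(333,171)),cen((mn>130),(337,151))]
print(o)
# rough dark centres by weighted darkness in a small window
C=[o[0][0]]
for n in((347,189),(333,171)):
    yy,xx=np.mgrid[n[1]-6:n[1]+7,n[0]-6:n[0]+7]; w=(f[yy,xx].max(2)<75).astype(np.uint8)
    w=cv2.morphologyEx(w,cv2.MORPH_OPEN,np.ones((4,4),np.uint8)); C.append(np.array([xx[w>0].mean(),yy[w>0].mean()]))
C.append(o[3][0]);C=np.array(C);print(C)
r=least_squares(lambda p:(proj(s,pts(p,.065)[::2])-C).ravel(),[.65,-.05,-1.5]); 
print(r.x,np.degrees(r.x[2]),r.fun.round(2)); np.save("p.npy",r.x); print(pts(r.x,.063))
v=cv2.resize(f[125:235,290:400],None,fx=5,fy=5,interpolation=cv2.INTER_CUBIC)[:,:,::-1].copy()
for q in proj(s,pts(r.x,.065)): cv2.circle(v,tuple(int(a) for a in (q-[290,125]+.5)*5),4,(255,0,255),1)
v2=d["frame"][165:230,235:355]; v2=cv2.resize(v2,None,fx=4.58,fy=4.58,interpolation=cv2.INTER_CUBIC)[:,:,::-1].copy()
for q in proj(d,pts(r.x,.065)): cv2.circle(v2,tuple(int(a) for a in (q-[235,165]+.5)*4.58),4,(255,0,255),1)
cv2.imwrite("pics/crop1.png",v);cv2.imwrite("pics/crop2.png",v2)
E
```

```text
[(array([342.13043478, 209.5       ]), np.int32(46)), (array([346.59459459, 189.        ]), np.int32(37)), (array([332.21052632, 170.15789474]), np.int32(38)), (array([336.58, 150.38]), np.int32(50))]
[[342.13043478 209.5       ]
 [347.5        190.        ]
 [333.5        171.35294118]
 [336.58       150.38      ]]
[ 0.57456821 -0.02357763 -1.51710606] -86.92377436825537 [ 0.55  0.59 -0.44 -0.46 -0.7  -0.57  0.6   0.44]
[[ 0.49068925 -0.02808545  0.063     ]
 [ 0.5195784  -0.04387839  0.063     ]
 [ 0.54753805 -0.04237578  0.063     ]
 [ 0.57456821 -0.02357763  0.063     ]
 [ 0.60159836 -0.00477947  0.063     ]
 [ 0.62955802 -0.00327687  0.063     ]
 [ 0.65844716 -0.01906981  0.063     ]]
```

View pics/crop1.png

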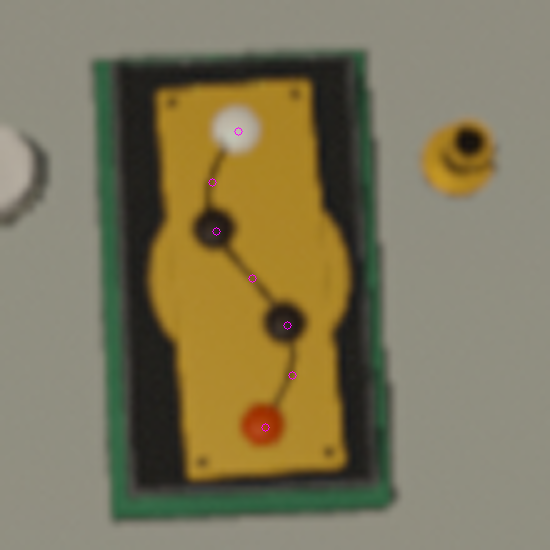

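View pics/crop2.png

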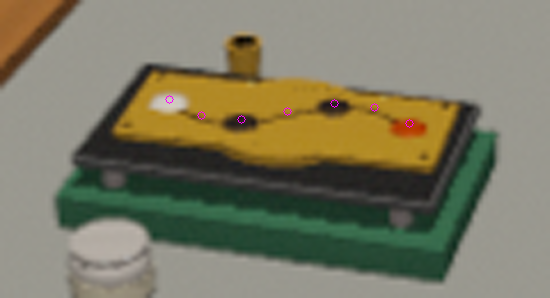

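The crops confirm the brass plate: the S-line points lie on its bosses in both views, within about 2 mm (fit residuals ≤0.7 px). I shift the fit about +1 mm in x and y. I'll go over boss1 at the starting height with the fingers shut.

```bash
python3 -m pendant '0.01 0.02 0 0 0 0;0.03 0.06 0 0 0 0;0.055 0.105 0 0 0 0;0.08 0.15 0 0 0 0;0.105 0.2 0 0 0 0;0.13 0.25 0 0 0 0;0.155 0.3 0 0 0 0;0.18 0.35 0 0 0 0;0.205 0.4 0 0 0 0;0.23 0.45 0 0 0 0;0.255 0.5 0 0 0 0;0.28 0.55 0 0 0 0;0.305 0.595 0 0 0 0;0.33 0.64 0 0 0 0;0.355 0.685 0 0 0 0;0.375 0.725 0 0 0 0;0.39 0.755 0 0 0 0;0.4 0.775 0 0 0 0;0.405 0.784 0 0 0 0;0.405 0.784 0 0 0 0' 0; python3 -m pendant '0 0 -0.02 0 0 0;0 0 -0.05 0 0 0;0 0 -0.09 0 0 0;0 0 -0.13 0 0 0;0 0 -0.16 0 0 0;0 0 -0.18 0 0 0;0 0 -0.19 0 0 0;0 0 -0.19 0 0 0;0 0 -0.19 0 0 0'
python3 - <<'E'
from plant import *;from h import *
s=snapshot("top");d=snapshot("side");w=snapshot("wrist")
a=cv2.resize(d["frame"][120:230,235:355],None,fx=4,fy=4,interpolation=cv2.INTER_CUBIC)
b=cv2.resize(w["frame"],(704,440))[:, :]
cv2.imwrite("pics/c3.png",a[:,:,::-1]);cv2.imwrite("pics/w3.png",b[:,:,::-1])
st=get_state();print(st["tool_pos"],st["tcp_rot"],st["ft_force"],st["width"])
p=np.load("p.npy");print((pts(p,.067)+[.001,.001,0]).round(4).tolist(), (proj(w,pts(p,.067)[::2]+[.001,.001,0])*1.1).round())
E
```

```text
time_s: 2.1
tool_pos: [0.4915, -0.0261, 0.2383]
tcp_rot: [0.992, 0.126, -0.0, -0.0]
ft_force: [-0.7, 0.3, -0.5]
width: 0.0005
grasp_force: 0.0
time_s: 3.0
tool_pos: [0.492, -0.0272, 0.0874]
tcp_rot: [0.992, 0.125, 0.0, 0.0]
ft_force: [0.6, 0.5, -0.1]
width: 0.0003
grasp_force: 0.0
[ 0.49256535 -0.02692891  0.08803188] [9.92156426e-01 1.24996440e-01 1.19706123e-03 2.90189087e-04] [-0.30177095 -0.77619402  0.26604521] 1.0338220923505057e-05
[[0.4917, -0.0271, 0.067], [0.5206, -0.0429, 0.067], [0.5485, -0.0414, 0.067], [0.5756, -0.0226, 0.067], [0.6026, -0.0038, 0.067], [0.6306, -0.0023, 0.067], [0.6594, -0.0181, 0.067]] [[ 354.  266.]
 [ 414.  162.]
 [ 365.   15.]
 [ 438. -127.]]
```

View pics/c3.png

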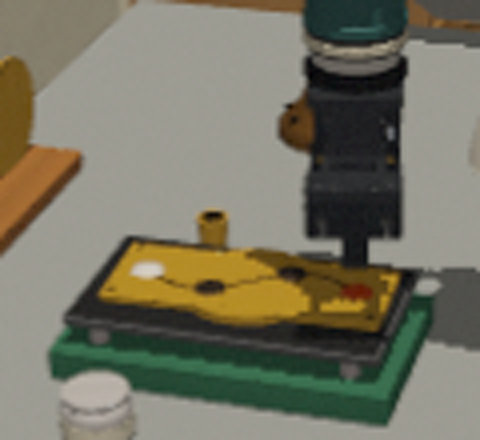

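View pics/w3.png

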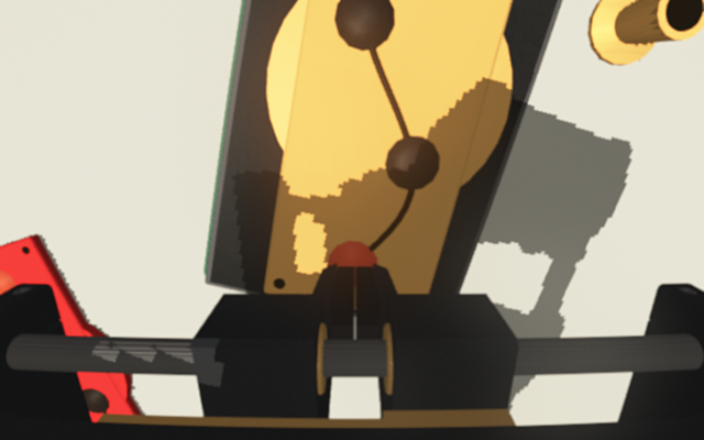

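The wrist view shows the shut fingers over the red boss. Bosses 2 and 3 are at (412,162) and (365,17), against predictions of (414,162) and (365,15), so the pose is good to about 1 mm. Now I lower gently onto boss1.

```bash
python3 -m pendant '0 0 -0.006 0 0 0;0 0 -0.012 0 0 0;0 0 -0.017 0 0 0;0 0 -0.021 0 0 0;0 0 -0.023 0 0 0;0 0 -0.0245 0 0 0;0 0 -0.026 0 0 0;0 0 -0.0275 0 0 0;0 0 -0.0275 0 0 0;0 0 -0.0275 0 0 0;0 0 -0.0275 0 0 0'
```

```text
time_s: 4.25
tool_pos: [0.4915, -0.0267, 0.0649]
tcp_rot: [0.992, 0.125, 0.0, 0.0]
ft_force: [-2.3, 1.3, 2.5]
width: 0.0004
grasp_force: 1.5
```

```bash
python3 -m pendant '0 0 -0.0015 0 0 0;0 0 -0.003 0 0 0;0 0 -0.003 0 0 0;0 0 -0.003 0 0 0'; python3 -c "
from plant import *
s=get_state();print(s['tool_pos'],s['ft_force'])"
```

```text
time_s: 4.65
tool_pos: [0.4917, -0.0267, 0.0624]
tcp_rot: [0.992, 0.125, 0.0, 0.0]
ft_force: [-2.4, 0.0, 3.6]
width: 0.0005
grasp_force: 2.1
[ 0.49165417 -0.02669244  0.06239306] [-2.36586255  0.01585285  3.61437437]
```

Light, steady contact on boss1 (about 3.6 N, platform just yielding). Next I lift slightly, follow the line through between1 and press boss2 the same way.

```bash
python3 -m pendant '0 0 0.005 0 0 0;0 0 0.012 0 0 0;0 0 0.018 0 0 0;0.009 -0.008 0.02 0 0 0;0.02 -0.015 0.02 0 0 0;0.03 -0.019 0.02 0 0 0;0.036 -0.02 0.02 0 0 0;0.036 -0.02 0.02 0 0 0;0.045 -0.021 0.02 0 0 0;0.055 -0.021 0.02 0 0 0;0.065 -0.019 0.02 0 0 0;0.0705 -0.018 0.02 0 0 0;0.0705 -0.018 0.017 0 0 0;0.0705 -0.018 0.012 0 0 0;0.0705 -0.018 0.008 0 0 0;0.0705 -0.018 0.0055 0 0 0;0.0705 -0.018 0.0035 0 0 0;0.0705 -0.018 0.0015 0 0 0;0.0705 -0.018 0 0 0 0;0.0705 -0.018 0 0 0 0'; python3 -m pendant '0 0 0 0 0 0;0 0 0 0 0 0;0 0 0 0 0 0'
```

```text
time_s: 6.65
tool_pos: [0.5476, -0.041, 0.0623]
tcp_rot: [0.992, 0.125, -0.0, -0.0]
ft_force: [-2.1, -0.2, 4.2]
width: -0.0001
grasp_force: 2.2
time_s: 6.95
tool_pos: [0.548, -0.0411, 0.0624]
tcp_rot: [0.992, 0.125, 0.0, 0.0]
ft_force: [-2.6, 0.8, 4.0]
width: 0.0002
grasp_force: 2.1
```

Boss2 is touched at 4 N. Next is between2, then boss3.

```bash
python3 -m pendant '0 0 0.005 0 0 0;0 0 0.012 0 0 0;0 0 0.018 0 0 0;0.008 0.004 0.02 0 0 0;0.017 0.011 0.02 0 0 0;0.026 0.017 0.02 0 0 0;0.034 0.023 0.02 0 0 0;0.034 0.023 0.02 0 0 0;0.043 0.029 0.02 0 0 0;0.052 0.036 0.02 0 0 0;0.06 0.042 0.02 0 0 0;0.068 0.047 0.02 0 0 0;0.068 0.047 0.017 0 0 0;0.068 0.047 0.012 0 0 0;0.068 0.047 0.008 0 0 0;0.068 0.047 0.0055 0 0 0;0.068 0.047 0.0035 0 0 0;0.068 0.047 0.0015 0 0 0;0.068 0.047 0 0 0 0;0.068 0.047 0 0 0 0'; python3 -m pendant '0 0 0 0 0 0;0 0 0 0 0 0;0 0 0 0 0 0'
python3 - <<'E'
from plant import *;from h import *
w=snapshot("wrist");p=np.load("p.npy");v=w["frame"][:,:,::-1].copy()
for q in proj(w,pts(p,.067)+[.001,.001,-.003]): cv2.circle(v,(int(q[0]),int(q[1])),4,(255,0,255),1)
cv2.imwrite("pics/w5.png",v)
E
```

```text
time_s: 8.95
tool_pos: [0.6019, -0.0036, 0.0623]
tcp_rot: [0.992, 0.125, -0.0, 0.0]
ft_force: [-1.3, -0.9, 4.0]
width: 0.0003
grasp_force: 2.2
time_s: 9.25
tool_pos: [0.6023, -0.0036, 0.0624]
tcp_rot: [0.992, 0.125, 0.0, 0.0]
ft_force: [-2.5, 0.4, 5.1]
width: 0.0009
grasp_force: 2.2
```

View pics/w5.png

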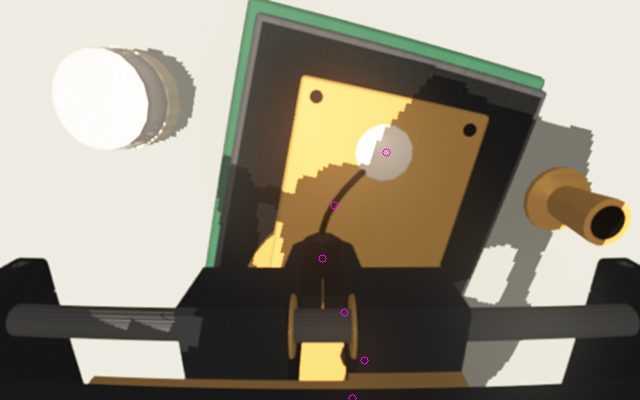

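The silver boss is at (384,152), predicted (386,152), so the plate hasn't moved, and the fingers are on boss3. Next is between3, then boss4.

```bash
python3 -m pendant '0 0 0.005 0 0 0;0 0 0.012 0 0 0;0 0 0.018 0 0 0;0.008 0.003 0.02 0 0 0;0.017 0.004 0.02 0 0 0;0.026 0.004 0.02 0 0 0;0.035 0.002 0.02 0 0 0;0.035 0.002 0.02 0 0 0;0.044 -0.001 0.02 0 0 0;0.054 -0.006 0.02 0 0 0;0.063 -0.012 0.02 0 0 0;0.071 -0.018 0.02 0 0 0;0.071 -0.018 0.017 0 0 0;0.071 -0.018 0.012 0 0 0;0.071 -0.018 0.008 0 0 0;0.071 -0.018 0.0055 0 0 0;0.071 -0.018 0.0035 0 0 0;0.071 -0.018 0.0015 0 0 0;0.071 -0.018 0 0 0 0;0.071 -0.018 0 0 0 0'; python3 -m pendant '0 0 0 0 0 0;0 0 0 0 0 0;0 0 0 0 0 0;0 0 0 0 0 0;0 0 0 0 0 0'
python3 - <<'E'
from plant import *;from h import *
w=snapshot("wrist")["frame"];d=snapshot("side")["frame"][120:230,235:355]
v=np.hstack([cv2.resize(w,(480,400)),cv2.resize(d,(320,400))])
cv2.imwrite("pics/w6.png",v[:,:,::-1]);s=get_state();print(s["tool_pos"],s["ft_force"],s["time_s"])
E
```

```text
time_s: 11.3
tool_pos: [0.6588, -0.0178, 0.0624]
tcp_rot: [0.992, 0.125, -0.0, -0.0]
ft_force: [-2.8, -0.7, 4.4]
width: 0.0002
grasp_force: 2.2
time_s: 11.8
tool_pos: [0.6591, -0.0178, 0.0624]
tcp_rot: [0.992, 0.125, 0.0, -0.0]
ft_force: [-2.5, 0.2, 3.9]
width: 0.0004
grasp_force: 2.2
[ 0.65913219 -0.01780931  0.06231995] [-2.03578468  0.38560431  5.12919714] 11.9
```

View pics/w6.png

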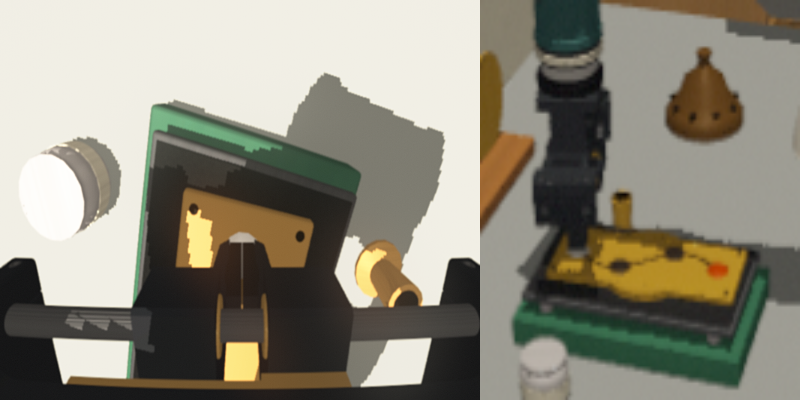

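The fingertips rest on the silver boss at about 4–5 N. The plate is in place and nothing else has moved, so I'm handing in.

```bash
python3 -c "
from plant import finish_job
print(finish_job())"
```

```text
the job is handed in; nothing more can be done
None
```

I handed the job in at about 12 s with the fingertips resting on the silver boss at roughly 4–5 N. All four bosses were touched in order along the S line at about 4–5 N each, and the pictures showed neither the plate nor its neighbours shifted. The hand-in returned no verdict, and the forces were too alike to single out a loose boss.

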